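Clear the drying tunnel, load the sample tubs and run them in

ROBOT

A 6-joint arm with a two-finger parallel gripper is mounted at the origin on the work surface. World frame = base frame: x ahead of the robot, y to its left, z up, the work surface at z = 0. Lengths are in m, angles in rad, forces in N, time in s.
With the tool pointing down it reaches from about 0.25 to 0.775 m from the base axis. Payload 8.9 kg.
Tool frame: the origin (TCP) lies at the very end of the fingers, on their centre line; the grasp point (between the pads) lies 19 mm behind it; z points along the fingers, y is the line along which they close (so a half turn about z gives the same grasp; the last joint's range is limited). The gripper opens to 85 mm and grips with 20 to 120 N. Pads are 22 mm wide; open, the fingers measure 114 mm over their backs; the gripper's body (76 mm by 85 mm) begins 54 mm behind the grasp point. The pads swing forward as they close: fully open they stand 13 mm farther back than shut.
Start: joints at [-1.362, 0.291, -0.153, 1.127, 0, 1.431], TCP at [0.179, -0.494, 0.231] pointing down, gripper open.
Joint ranges: [-2.52, 2.52], [-0.91, 1.74], [-1.3, 1.37], [-1.96, 2.02], [-1.52, 1.47], [-3.14, 3.14]. Speed limits (rad/s): [2.22, 2.22, 2.79, 3.14, 3.14, 3.14].

INTERFACE

Orientations are given as [roll, pitch, yaw] about the fixed x, y, z axes, in that order (R = Rz(yaw) Ry(pitch) Rx(roll)).
In Python, from bench import * gives the robot as it stands.
- The arm moves only by the shell command python3 -m crank 'ROWS' [OPENING]. ROWS is a JSON object of lists of equal length, an entry for each row: "slide": the shift along the world's x, y, z normalised to -1 to 1, where 1 is 50 cm, a list of three; "twist": the turn, a rotation vector about the world's x, y, z normalised to -1 to 1, where 1 is 360 degrees, a list of three. In form: {"slide": [[x, y, z], ...], "twist": [[ax, ay, az], ...]}. A call has 1 to 5 rows; each row is the pose to reach, as a shift and turn from the pose commanded when the call began, turning the shorter way round; what a row does not reach only later rows make up. A row lasts 1/12 s, in which the tool goes at most 41.7 mm and 7.16 degrees, less where a joint would pass 70% of its speed; a pose out of reach is approached as far as the arm can. A call with a number of a shift or a turn outside -1 to 1 is refused whole. A call with a gripper value outside its range is refused whole. OPENING is the opening, from 0 (shut) to 1 (fully open), set as the call begins (- or left out, the last holds). The fingers move at their own pace and stop on an object; the grip force is fixed at half the most. Time passes only in rows, so rows that repeat a pose let the fingers close. It gives the time, the measured TCP pose, the force, the opening and the grip force at its end, in the units of the state.
- state(): the state, without advancing time (a new reading comes with each control period).
- read_camera(name): name is "scene" or "top" or "wrist"; returns a dict with "image" (400x640x3 uint8, red, green, blue), "z_map" (400x640 float32, m along the optical axis (not along the pixel's ray), 0 where there is no reading), "intrinsics" (3x3 intrinsics, pixels), "k1" (the pictures are not rectified: a ray, as slopes to the right and down, at radius r is drawn at 1 + k1 r^2 times it, then the intrinsics apply), "camera_from_world" (4x4, takes a point from world to camera coordinates); the wrist camera has in their place "tool_from_camera" (4x4, takes a point from camera to tool coordinates, whose origin is the TCP and whose axes are the flange's). Camera axes: x right, y up, looking along -z (the intrinsics and any distortion apply to the point x, -y, -z); pixel columns grow to the right and rows downward; lengths in m; the calibration is good to about 2 mm. A picture is of the moment at which its call begins: read the wrist's pose just before it.
- hand_in(): hands the job in; it is judged then, once.
The state is a dict: "time_s": time; "joint_positions": joint angles; "joint_vel": joint speeds; "joint_torque": joint torques, N m; "position": TCP position; "tcp_rot": TCP orientation; "force": force on the tool from outside, world axes, zero at the start; "wrist_torque": the same for the moment, N m; "width": finger opening in m; "grasp_force": force on a finger pad.
Only numpy, scipy, OpenCV 4.12 (cv2) and the standard library are available. Lean on these libraries where they do the work, as an engineer would, in place of code of your own. Each camera call takes 0.05 s, during which the arm holds its last target. There are 200 camera calls.

TASK

Get the sample tubs into the drying tunnel: move every blue-banded paint can that is in the way (on the tray or in its track) onto the black rubber drip mat, standing upright and wholly on the mat, and stand all the white tubs from the plywood board upright on the floor of the pulled-out tray with a clear gap of about a centimetre or more between each and its neighbours. Then push the tray fully home under the lamp hood, and only after that throw the switch lever on the hood right over. Leave the jug, the bottle and the spatula where they are, and at the end everything must still be in its place.

Things in the scene. Friction and masses are not known exactly. Their poses are not given: they have to be found in the camera images.
- dryer: Grey drying tunnel, fixed: lamp hood 230 long (x) x 220 wide (y), underside 100 and top 170 mm above the bench, walls on its +y side and back. Origin: on the bench under the middle of its mouth (hood front = plane x = 0); x points into the tunnel, z up. Two rails 20 mm high, 10 thick, at y = +-93 mm run from x = -370 to 230 mm.
- tray (a joint): How far the tray is pushed in along the dryer's x, m: 0 fully out, 0.34 fully home under the hood (end stop). About 2 N of friction and 8 N s/m of drag; it stays where it is left. Starts at 0 to 0.01.
- tray_floor (a point): Centre of the tray floor (upper face, 12 mm above the bench); axes as the dryer's. Aluminium tray 200 (x) x 160 (y) mm outside, walls 4 mm thick, their tops 28 mm above the bench. In the dryer's frame this point is at x = -220 mm with the tray at 0 and +120 mm at 0.34.
- tray_grip (a point): Tray handle, point 44 mm above the bench: a black bar 14 (x) x 96 (y) x 22 (z) mm, its centre 3 mm below this point, on two thin arms, 215 mm from the tray's centre on its -x side; axes as the dryer's. Can be pinched across its 14 mm from above; with the tray home it stands 95 mm in front of the hood.
- switch (a joint): Angle of the toggle lever on top of the hood, rad: 0 leaning to the dryer's -x (out of the mouth), 1.0 thrown right over to its +x. It stays where it is left; light to push (a few N).
- switch_tip (a point): Free end of the 80 mm black switch lever, about 0.27 m above the bench; the lever swings in the dryer's x-z plane, its pivot on top of the hood at x = 55, y = 55 mm in the dryer's frame.
- mat: Black rubber drip mat, fixed, 130 (x) x 190 (y) x 4 mm. Origin: centre of its underside; z up.
- board: Plywood delivery board, fixed, 220 x 220 x 8 mm, on which the tubs stand at first. Origin: centre of its underside; z up.
- tub0: White lidded sample tub, upright cylinder 56 mm in diameter (58 over the lid rim), 60 mm tall, 0.12 kg; may be absent. Origin: centre of its underside, z up its axis.
- tub1: White lidded sample tub, upright cylinder 56 mm in diameter (58 over the lid rim), 60 mm tall, 0.12 kg; may be absent. Origin: centre of its underside, z up its axis.
- tub2: White lidded sample tub, upright cylinder 56 mm in diameter (58 over the lid rim), 60 mm tall, 0.12 kg; may be absent. Origin: centre of its underside, z up its axis.
- tub3: White lidded sample tub, upright cylinder 56 mm in diameter (58 over the lid rim), 60 mm tall, 0.12 kg; may be absent. Origin: centre of its underside, z up its axis.
- can0: Steel paint can with blue band, upright cylinder 64 mm in diameter, 130 mm tall, 0.3 to 0.5 kg; too tall to go under the hood. If present it stands on the bench in the track between tray and mouth. Origin: centre of its underside, z up its axis.
- can1: Another such can, 64 mm in diameter, 130 mm tall; if present it stands on the tray's floor. Origin: centre of its underside, z up its axis.
- jug: Bystander: clear mug-shaped measuring jug, 100 mm in diameter, 120 mm tall. Origin: centre of its underside.
- bottle: Bystander: blue bottle, 68 mm in diameter, 190 mm tall. Origin: centre of its underside.
- spatula: Bystander: spatula lying flat, 200 mm long.
Mind the look-alikes: they are no part of the job. Leave any pink or purple look-alike of the tub1 alone. Leave any turquoise look-alike of the tub2 alone.

How it is judged:
By the outcome, as a careful person would: the job done as asked, in the order asked, and still so for the second after the job is handed in, with the robot touching nothing.
Of tub0, tub1, tub2, tub3 only 3 to 4 are there at a start; the rules pass over those that are not, and their reading is None.
Of can0, can1 only 1 to 2 are there at a start; the rules pass over those that are not, and their reading is None.
At some moment in a run one of tub0, tub1, tub2, tub3 may be knocked a few centimetres aside while the robot is not near it.
Once in a run the grip may slacken for a moment while it holds something.
It also fails if it takes over 210 s, if anything falls off the work surface, if the arm or the gripper's body presses on something with over 40 N, if the wrist force passes 120 N, or if a joint passes its speed limit or range.

## Working session

There is one attempt and no reset: what is moved stays moved. The work goes in short steps, Python scripts to look and compute and a shell command to move; the robot and the scene stay as the last step left them, time stands still between calls to the robot, and variables do not carry over. Pictures are saved under pics/ and viewed, at most 14 in all, crops included, and the job is handed in when it is done.

```bash
ls; mkdir -p pics; cat > h.py <<'E'
from bench import *
import numpy as np, cv2
def cloud(c,n="scene"):
    K=np.array(c["intrinsics"]);z=c["z_map"];h,w=z.shape
    u,v=np.meshgrid(np.arange(w),np.arange(h))
    p=cv2.undistortPoints(np.stack([u,v],-1).reshape(-1,1,2).astype(float),K,np.array([c["k1"],0,0,0.])).reshape(h,w,2)
    P=np.stack([p[...,0]*z,-p[...,1]*z,-z,np.ones_like(z)],-1)
    T=np.linalg.inv(np.array(c["camera_from_world"]))
    W=(P@T.T)[...,:3]; W[z<=0]=np.nan
    return W
def save(name,im,s=1):
    cv2.imwrite("pics/"+name+".png",cv2.resize(im[...,::-1],None,fx=s,fy=s,interpolation=cv2.INTER_CUBIC))
E
python3 - <<'E'
from h import *
s=state();print(s["time_s"],s["position"],s["tcp_rot"],s["width"])
for n in("scene","top"):
    c=read_camera(n);np.savez("c_"+n,**c);save(n+"0",c["image"],1.25)
E
```

```text
pics
0.0 [ 0.17884359 -0.49314034  0.23072448] [-3.14029830e+00 -1.52080189e-04  3.47797968e-01] 0.08503013767084698
```

View pics/scene0.png

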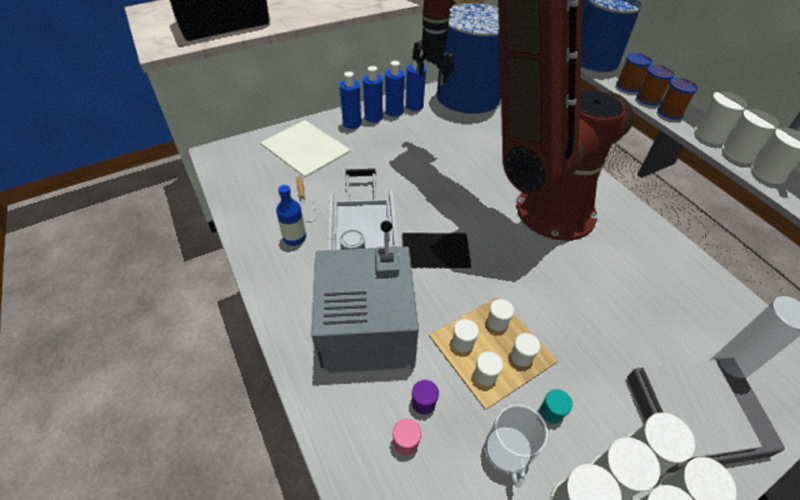

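View pics/top0.png

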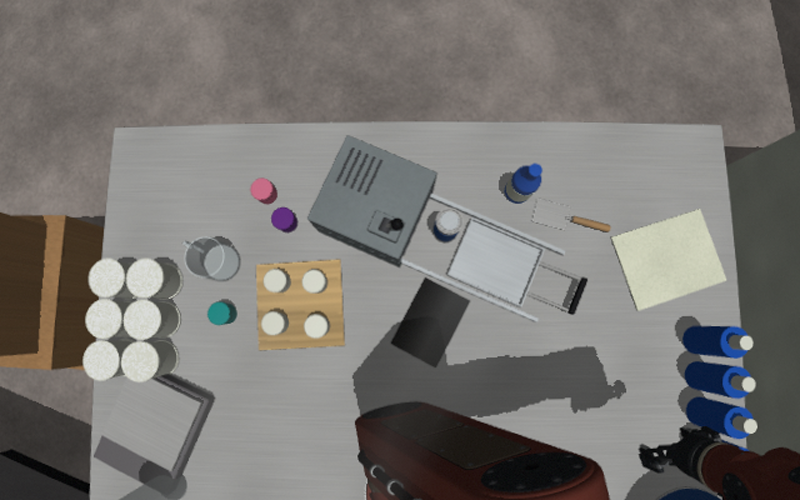

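The scene and top views show these objects (pixels are in the top view as displayed):
- **Tubs:** four white tubs on the plywood board at (276,280), (315,280), (273,323) and (316,326).
- **Can:** one blue-banded can in the track at (447,222). The tray at (495,262) is empty.
- **Mat:** black, at (430,322).
- **Other parts:** hood at (372,200), lever tip at (396,224), tray handle at (577,296).
- **Look-alikes and bystanders:** pink (262,190), purple (284,219) and turquoise (222,313) tubs, the jug, the blue bottle (523,183), the row of blue bottles and the large white drums. None of these belong to the job.

Next I'll measure positions.

```bash
cat >> h.py <<'E'
def tubs(W,im,zlo=.055,zhi=.078,box=None):
    m=(W[...,2]>zlo)&(W[...,2]<zhi)&(im.min(-1)>120)
    if box: m&=(W[...,0]>box[0])&(W[...,0]<box[1])&(W[...,1]>box[2])&(W[...,1]<box[3])
    n,l,st,_=cv2.connectedComponentsWithStats(m.astype(np.uint8))
    out=[]
    for i in range(1,n):
        if st[i,4]>60:
            p=W[l==i]; c,r=cv2.minEnclosingCircle(p[:,:2].astype(np.float32)); out.append((*np.round(c,4),round(float(np.median(p[:,2])),4),round(r,4),st[i,4]))
    return out
E
python3 - <<'E'
from h import *
c=dict(np.load("c_top.npz"));im=c["image"];W=cloud(c);Z=W[...,2]
print("tubs",*tubs(W,im,box=(0,1,-1,1)),sep="\n")
d=dict(np.load("c_scene.npz"));Ws=cloud(d);print("scene tubs",*tubs(Ws,d["image"],box=(0,1,-1,1)),sep="\n")
def comp(m,name,k=3):
    n,l,st,ce=cv2.connectedComponentsWithStats(m.astype(np.uint8))
    for i in sorted(range(1,n),key=lambda i:-st[i,4])[:k]:
        p=W[l==i];r=cv2.minAreaRect(p[:,:2].astype(np.float32));print(name,st[i,4],np.round(ce[i]*1.25),"rect",np.round(r[0],4),np.round(r[1],4),round(r[2],2),"z",np.round(np.median(p[:,2]),4))
H=(W[...,0]>.1)
comp((Z>.16)&(Z<.18)&H,"hood")
comp((Z>.12)&(Z<.14)&H,"canTop",4)
comp((np.abs(Z-.004)<.006)&(im.max(-1)<45)&H,"mat")
comp((np.abs(Z-.041)<.008)&(im.max(-1)<60)&H,"handle")
comp((np.abs(Z-.008)<.006)&(im[...,0]>im[...,2]*1.0+40)&H,"board")
comp((Z>.235)&(Z<.3)&H,"lever",4)
comp((np.abs(Z-.02)<.004)&H,"rails",4)
comp((np.abs(Z-.028)<.004)&H&(W[...,1]<.1),"traywall",4)
comp((Z>.15)&(Z<.2)&(im[...,2]>im[...,0]+30)&H,"bottle")
for u,v in((495,262),(430,322),(210,200),(210,260)):
    print(W[int(v/1.25),int(u/1.25)])
E
```

```text
tubs
(np.float64(0.565), np.float64(0.4854), 0.066, 0.0419, np.int32(74))
(np.float64(0.5192), np.float64(0.35), 0.0677, 0.029, np.int32(272))
(np.float64(0.5181), np.float64(0.2525), 0.0673, 0.0291, np.int32(273))
(np.float64(0.4157), np.float64(0.3516), 0.0678, 0.0295, np.int32(278))
(np.float64(0.4106), np.float64(0.2461), 0.0675, 0.0285, np.int32(280))
(np.float64(0.179), np.float64(0.6489), 0.0679, 0.131, np.int32(3560))
scene tubs
(np.float64(0.4085), np.float64(0.2457), 0.0668, 0.0296, np.int32(250))
(np.float64(0.5167), np.float64(0.254), 0.0669, 0.0298, np.int32(277))
(np.float64(0.4144), np.float64(0.3483), 0.0679, 0.0306, np.int32(289))
(np.float64(0.5174), np.float64(0.349), 0.0676, 0.0299, np.int32(324))
(np.float64(0.1749), np.float64(0.6495), 0.0678, 0.1331, np.int32(4135))
(np.float64(0.553), np.float64(0.483), 0.0671, 0.0349, np.int32(92))
(np.float64(0.7514), np.float64(0.3924), 0.0593, 0.0282, np.int32(366))
(np.float64(0.5999), np.float64(0.5147), 0.0668, 0.0381, np.int32(107))
hood 5579 [371. 194.] rect [0.706 0.104] [0.2309 0.2215] 66.05 z 0.1696
hood 97 [732. 3
[... 1682 characters left out ...]
95 z 0.0193
traywall 93 [472. 234.] rect [ 0.6344 -0.131 ] [0.0714 0.1554] 33.84 z 0.0276
traywall 67 [526. 289.] rect [ 0.5057 -0.2751] [0.0327 0.1153] 48.14 z 0.0272
traywall 33 [551. 268.] rect [ 0.5545 -0.3368] [0.0504 0.0075] 65.43 z 0.0269
traywall 28 [539. 298.] rect [ 0.4791 -0.3043] [0.0421 0.0077] 65.33 z 0.0268
bottle 354 [734. 421.] rect [ 0.1917 -0.7141] [0.0666 0.0723] 70.7 z 0.1586
bottle 344 [733. 381.] rect [ 0.281  -0.7129] [0.0667 0.0714] 81.5 z 0.1585
bottle 341 [731. 342.] rect [ 0.3694 -0.716 ] [0.0707 0.0704] 6.28 z 0.1592
[ 0.57261355 -0.19910401  0.01276281]
[ 0.42165317 -0.033321    0.00369379]
[ 0.74129766  0.55357624 -0.00665738]
[0.57733243 0.53985988 0.0041411 ]
```

```bash
python3 - <<'E'
from h import *
c=dict(np.load("c_top.npz"));im=c["image"];W=cloud(c);Z=W[...,2]
m=(Z<.02)&(im.max(-1)<75)&(W[...,0]>.32)&(W[...,0]<.53)&(abs(W[...,1]+.03)<.14)
m=cv2.morphologyEx(m.astype(np.uint8),cv2.MORPH_OPEN,np.ones((5,5)))
n,l,st,ce=cv2.connectedComponentsWithStats(m);i=1+st[1:,4].argmax();p=W[l==i]
print(st[i],cv2.minAreaRect(p[:,:2].astype(np.float32)))
a=im[60:300,180:500].copy();save("crop",a,2.4)
E
python3 -m crank '{"slide":[[0.238,0.21,0],[0.238,0.21,0],[0.238,0.21,0],[0.238,0.21,0]],"twist":[[0,0,0.032],[0,0,0.032],[0,0,0.032],[0,0,0.032]]}' 1
```

```text
[ 313  224   61   66 2372] ((0.4193788170814514, -0.03165800869464874), (0.13274335861206055, 0.19061380624771118), 61.780128479003906)
time_s: 0.43
position: [0.2991, -0.3865, 0.231]
tcp_rot: [-3.141, -0.001, 0.549]
force: [0.7, 0.1, 1.1]
width: 0.0855
grasp_force: 0.0
```

View pics/crop.png

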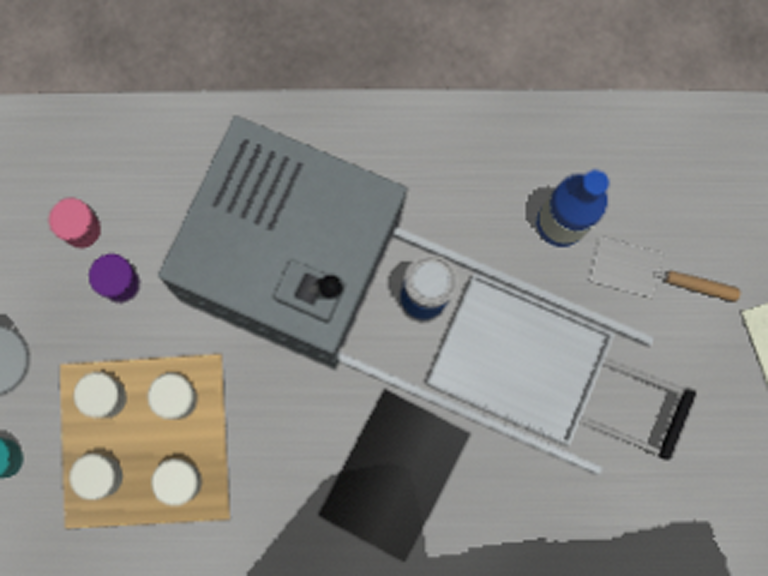

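The crop shows four white tubs on the board at (97,395), (171,395), (94,475) and (175,481). The blue-banded can is at (428,285) in the track. The blue thing at (575,205) has a neck, so it's the bottle, and the coloured tubs are the look-alikes. The mat rectangle comes out at 133 x 191 mm, which matches its given size.

```bash
python3 -m crank '{"slide":[[0.238,0.21,0],[0.238,0.21,0],[0.238,0.21,0],[0.238,0.21,0]],"twist":[[0,0,0.032],[0,0,0.032],[0,0,0.032],[0,0,0.032]]}' >/dev/null
python3 -m crank '{"slide":[[0.238,0.21,0],[0.238,0.21,0],[0.238,0.21,0],[0.238,0.21,0]],"twist":[[0,0,0.032],[0,0,0.032],[0,0,0.032],[0,0,0.032]]}'  >/dev/null
python3 -m crank '{"slide":[[0.238,0.21,0],[0.238,0.21,0],[0.238,0.21,0],[0.238,0.21,0],[0.238,0.21,0]],"twist":[[0,0,0.032],[0,0,0.032],[0,0,0.032],[0,0,0.032],[0,0,0.032]]}' 
```

```text
time_s: 1.52
position: [0.6581, -0.0689, 0.2297]
tcp_rot: [-3.141, -0.002, 1.157]
force: [-0.7, -0.8, -0.6]
width: 0.0851
grasp_force: 0.0
```

```bash
python3 -m crank '{"slide":[[-0.007,-0.009,-0.08],[-0.007,-0.009,-0.16],[-0.007,-0.009,-0.24],[-0.007,-0.009,-0.31],[-0.007,-0.009,-0.31]],"twist":[[0,0,0],[0,0,0],[0,0,0],[0,0,0],[0,0,0]]}'
python3 -m crank '{"slide":[[0,0,0],[0,0,0],[0,0,0],[0,0,0],[0,0,0]],"twist":[[0,0,0],[0,0,0],[0,0,0],[0,0,0],[0,0,0]]}' 0
python3 -m crank '{"slide":[[0,0,0],[0,0,0],[0,0,0.04],[0,0,0.08],[0,0,0.08]],"twist":[[0,0,0],[0,0,0],[0,0,0],[0,0,0],[0,0,0]]}'
```

```text
time_s: 1.93
position: [0.646, -0.0771, 0.0688]
tcp_rot: [-3.13, 0.002, 1.152]
force: [-1.6, -0.1, -1.0]
width: 0.0853
grasp_force: 0.0
time_s: 2.35
position: [0.6529, -0.0784, 0.0787]
tcp_rot: [3.138, -0.001, 1.152]
force: [0.1, -0.3, 8.4]
width: 0.0631
grasp_force: 67.2
time_s: 2.77
position: [0.6538, -0.0786, 0.1207]
tcp_rot: [3.135, -0.001, 1.152]
force: [0.3, -0.5, -3.3]
width: 0.063
grasp_force: 67.3
```

```bash
python3 -m crank '{"slide":[[-0.04,0.008,0.01],[-0.1,0.02,0.01],[-0.16,0.032,0.01],[-0.22,0.044,0.01],[-0.27,0.054,0.01]],"twist":[[0,0,0],[0,0,0],[0,0,0],[0,0,0],[0,0,0]]}'
python3 -m crank '{"slide":[[-0.05,0.01,0],[-0.1,0.02,0],[-0.15,0.03,0],[-0.199,0.04,0],[-0.199,0.04,0]],"twist":[[0,0,0],[0,0,0],[0,0,0],[0,0,0],[0,0,0]]}'
python3 -m crank '{"slide":[[0,0,0],[0,0,-0.03],[0,0,-0.06],[0,0,-0.076],[0,0,-0.076]],"twist":[[0,0,0],[0,0,0],[0,0,0],[0,0,0],[0,0,0]]}'
```

```text
time_s: 3.18
position: [0.5139, -0.0505, 0.1206]
tcp_rot: [-3.14, 0.0, 1.152]
force: [-0.2, 0.5, -3.2]
width: 0.0625
grasp_force: 68.1
time_s: 3.6
position: [0.4112, -0.0295, 0.1203]
tcp_rot: [-3.136, 0.001, 1.152]
force: [-0.0, 0.4, -5.9]
width: 0.0632
grasp_force: 68.5
time_s: 4.02
position: [0.4173, -0.0313, 0.0824]
tcp_rot: [-3.141, 0.0, 1.152]
force: [-0.9, 0.7, -4.8]
width: 0.0628
grasp_force: 68.3
```

```bash
python3 -m crank '{"slide":[[0,0,0],[0,0,-0.004],[0,0,-0.004]],"twist":[[0,0,0],[0,0,0],[0,0,0]]}'
python3 - <<'E'
from h import *
c=read_camera("scene");save("s1",c["image"][100:320,220:460],3)
E
```

```text
time_s: 4.27
position: [0.4178, -0.0309, 0.0819]
tcp_rot: [3.141, -0.001, 1.152]
force: [-2.2, 0.1, 6.8]
width: 0.0631
grasp_force: 69.1
```

View pics/s1.png

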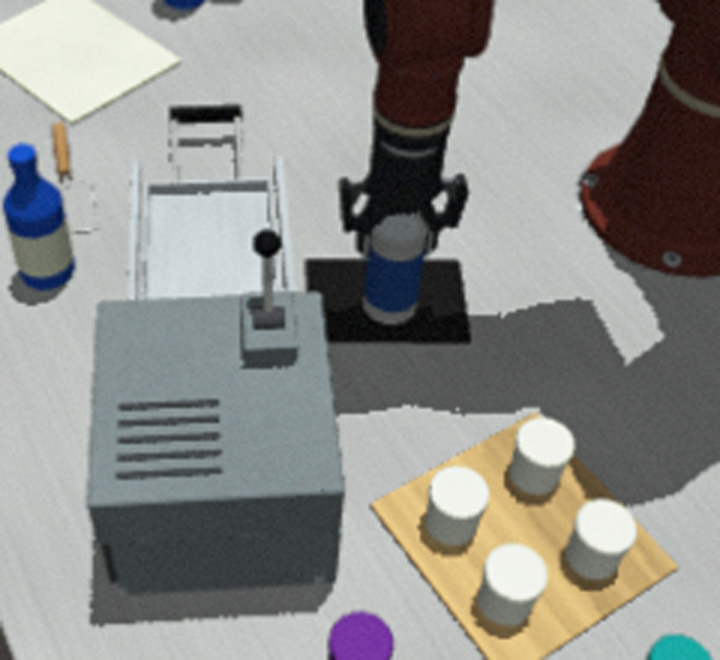

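The scene view shows the can upright and well inside the mat, at (393,270) in the crop. I'll release it, rise, and move to the first tub.

```bash
python3 -m crank '{"slide":[[0,0,0],[0,0,0],[0,0,0],[0,0,0],[0,0,0.03]],"twist":[[0,0,0],[0,0,0],[0,0,0],[0,0,0],[0,0,0]]}' 1
python3 -m crank '{"slide":[[0,0,0.08],[0,0,0.16],[0,0,0.24],[0,0,0.25]],"twist":[[0,0,0],[0,0,0],[0,0,0],[0,0,0]]}'
python3 -m crank '{"slide":[[-0.005,0.18,0],[-0.005,0.18,0],[-0.005,0.18,0],[-0.005,0.18,0],[-0.005,0.18,0]],"twist":[[0,0,0.083],[0,0,0.083],[0,0,0.083],[0,0,0.083],[0,0,0.083]]}' 
python3 -m crank '{"slide":[[-0.005,0.18,0],[-0.005,0.18,0],[-0.005,0.18,0],[-0.005,0.18,0],[-0.005,0.18,0]],"twist":[[0,0,0.083],[0,0,0.083],[0,0,0.083],[0,0,0.083],[0,0,0.083]]}' 
python3 -m crank '{"slide":[[-0.005,0.18,0],[-0.005,0.18,0],[-0.005,0.18,0],[-0.005,0.18,0],[-0.005,0.18,0]],"twist":[[0,0,0.083],[0,0,0.083],[0,0,0.083],[0,0,0.083],[0,0,0.083]]}'
python3 - <<'E'
from h import *
for n in("top","scene"):
    c=read_camera(n);W=cloud(c);print(n,*tubs(W,c["image"],box=(.33,.62,.17,.42)),sep="\n")
print(state()["position"])
E
```

```text
time_s: 4.73
position: [0.4155, -0.0307, 0.0948]
tcp_rot: [-3.138, 0.001, 1.152]
force: [-1.3, -0.0, -0.1]
width: 0.0858
grasp_force: 0.0
time_s: 5.07
position: [0.4199, -0.0318, 0.2273]
tcp_rot: [3.133, -0.001, 1.152]
force: [-0.1, -0.7, 0.8]
width: 0.0856
grasp_force: 0.0
time_s: 5.48
position: [0.4144, 0.0598, 0.2213]
tcp_rot: [3.141, 0.0, 1.681]
force: [0.3, -0.4, -0.2]
width: 0.0857
grasp_force: 0.0
time_s: 5.9
position: [0.4119, 0.1493, 0.2212]
tcp_rot: [-3.141, 0.0, 2.199]
force: [-0.4, -0.2, -0.9]
width: 0.0852
grasp_force: 0.0
time_s: 6.32
position: [0.4096, 0.2389, 0.2211]
tcp_rot: [-3.141, -0.0, 2.717]
force: [0.2, 0.0, -0.5]
width: 0.0853
grasp_force: 0.0
top
(np.float64(0.5195), np.float64(0.2508), 0.0675, 0.0287, np.int32(164))
scene
(np.float64(0.5172), np.float64(0.2507), 0.0672, 0.0293, np.int32(152))
(np.float64(0.4141), np.float64(0.3485), 0.0681, 0.0306, np.int32(267))
[0.40964507 0.23825451 0.22121313]
```

```bash
python3 -m crank '{"slide":[[0,0.015,-0.08],[0,0.015,-0.16],[0,0.015,-0.24],[0,0.015,-0.31],[0,0.015,-0.368]],"twist":[[0,0,0],[0,0,0],[0,0,0],[0,0,0],[0,0,0]]}' >/dev/null
python3 -m crank '{"slide":[[0,0,0],[0,0,0]],"twist":[[0,0,0],[0,0,0]]}'
python3 -m crank '{"slide":[[0,0,0],[0,0,0],[0,0,0],[0,0,0],[0,0,0]],"twist":[[0,0,0],[0,0,0],[0,0,0],[0,0,0],[0,0,0]]}' 0
python3 -m crank '{"slide":[[0,0,0.04],[0,0,0.1],[0,0,0.16],[0,0,0.2],[0,0,0.2]],"twist":[[0,0,0],[0,0,0],[0,0,0],[0,0,0],[0,0,0]]}'
```

```text
time_s: 7.0
position: [0.4087, 0.2453, 0.0369]
tcp_rot: [-3.139, -0.002, 2.711]
force: [-0.1, -0.4, 1.1]
width: 0.0852
grasp_force: 0.0
time_s: 7.42
position: [0.411, 0.2468, 0.0396]
tcp_rot: [3.139, 0.003, 2.715]
force: [1.5, -0.7, -0.2]
width: 0.0549
grasp_force: 49.3
time_s: 7.83
position: [0.4124, 0.2477, 0.1426]
tcp_rot: [3.135, 0.006, 2.716]
force: [-0.1, 0.2, -0.5]
width: 0.0546
grasp_force: 65.7
```

```bash
python3 -m crank '{"slide":[[0,0,0.06],[0.01,-0.02,0.12],[0.03,-0.08,0.125],[0.05,-0.14,0.125],[0.074,-0.193,0.125]],"twist":[[0,0,0],[0,0,0],[0,0,0],[0,0,0],[0,0,0]]}'
python3 -m crank '{"slide":[[0.022,-0.058,0],[0.044,-0.116,0],[0.066,-0.174,0],[0.088,-0.23,0],[0.11,-0.288,0]],"twist":[[0,0,0],[0,0,0],[0,0,0],[0,0,0],[0,0,0]]}'
python3 -m crank '{"slide":[[0.022,-0.058,0],[0.044,-0.116,0],[0.066,-0.174,0],[0.088,-0.23,0],[0.11,-0.288,0]],"twist":[[0,0,0],[0,0,0],[0,0,0],[0,0,0],[0,0,0]]}'
```

```text
time_s: 8.25
position: [0.4468, 0.1489, 0.2008]
tcp_rot: [3.141, 0.002, 2.717]
force: [-0.5, -0.5, -1.9]
width: 0.0543
grasp_force: 65.8
time_s: 8.67
position: [0.5017, 0.0045, 0.2002]
tcp_rot: [3.141, 0.001, 2.716]
force: [1.2, 0.6, -1.1]
width: 0.0542
grasp_force: 65.8
time_s: 9.08
position: [0.5567, -0.1395, 0.2001]
tcp_rot: [3.141, 0.001, 2.716]
force: [1.3, 1.2, -1.3]
width: 0.0543
grasp_force: 65.8
```

```bash
python3 -m crank '{"slide":[[0.006,0.004,-0.06],[0.006,0.004,-0.12],[0.006,0.004,-0.18],[0.006,0.004,-0.24],[0.006,0.004,-0.29]],"twist":[[0,0,0],[0,0,0],[0,0,0],[0,0,0],[0,0,0]]}'
python3 -m crank '{"slide":[[0,0,0],[0,0,-0.012],[0,0,-0.022],[0,0,-0.022]],"twist":[[0,0,0],[0,0,0],[0,0,0],[0,0,0]]}'
```

```text
time_s: 9.5
position: [0.5587, -0.1359, 0.0531]
tcp_rot: [-3.142, -0.001, 2.716]
force: [-0.6, 0.4, -1.8]
width: 0.0542
grasp_force: 65.8
time_s: 9.83
position: [0.5601, -0.1363, 0.0445]
tcp_rot: [3.142, 0.002, 2.716]
force: [-0.4, -0.3, -0.8]
width: 0.0545
grasp_force: 65.8
```

```bash
python3 -m crank '{"slide":[[0,0,-0.004],[0,0,-0.004]],"twist":[[0,0,0],[0,0,0]]}'
python3 -m crank '{"slide":[[0,0,0],[0,0,0],[0,0,0],[0,0,0],[0,0,0.03]],"twist":[[0,0,0],[0,0,0],[0,0,0],[0,0,0],[0,0,0]]}' 1
python3 -m crank '{"slide":[[0,0,0.08],[0,0,0.16],[0,0,0.24],[0,0,0.29],[0,0,0.29]],"twist":[[0,0,0],[0,0,0],[0,0,0],[0,0,0],[0,0,0]]}'
python3 - <<'E'
from h import *
for n in("top","scene"):
    c=read_camera(n);W=cloud(c);print(n,*tubs(W,c["image"],box=(.33,.72,-.3,.42)),sep="\n")
E
```

```text
time_s: 10.0
position: [0.5605, -0.1364, 0.0437]
tcp_rot: [3.141, 0.003, 2.717]
force: [-2.0, -0.3, 6.4]
width: 0.0541
grasp_force: 66.8
time_s: 10.42
position: [0.5578, -0.1354, 0.0549]
tcp_rot: [-3.141, -0.004, 2.717]
force: [-1.3, 0.6, -0.1]
width: 0.0855
grasp_force: 0.0
time_s: 10.83
position: [0.5623, -0.1371, 0.2079]
tcp_rot: [3.141, 0.009, 2.717]
force: [0.3, -0.8, 0.2]
width: 0.0852
grasp_force: 0.0
top
(np.float64(0.5598), np.float64(-0.1262), 0.0716, 0.0255, np.int32(115))
(np.float64(0.5189), np.float64(0.3502), 0.0676, 0.0298, np.int32(279))
(np.float64(0.5181), np.float64(0.2526), 0.0675, 0.0291, np.int32(283))
(np.float64(0.4159), np.float64(0.3515), 0.0676, 0.0297, np.int32(292))
scene
(np.float64(0.561), np.float64(-0.1371), 0.0712, 0.0286, np.int32(110))
(np.float64(0.5166), np.float64(0.2531), 0.0668, 0.0297, np.int32(278))
(np.float64(0.4148), np.float64(0.3489), 0.0677, 0.0296, np.int32(288))
(np.float64(0.5174), np.float64(0.3481), 0.0675, 0.0298, np.int32(326))
```

```bash
python3 -m crank '{"slide":[[-0.028,0.075,0],[-0.056,0.15,0],[-0.084,0.225,0],[-0.112,0.3,0],[-0.14,0.375,0]],"twist":[[0,0,0],[0,0,0],[0,0,0],[0,0,0],[0,0,0]]}'
python3 -m crank '{"slide":[[0.01,0.075,0],[0.02,0.15,0],[0.03,0.225,0],[0.04,0.3,0],[0.05,0.375,0]],"twist":[[0,0,0],[0,0,0],[0,0,0],[0,0,0],[0,0,0]]}'
python3 -m crank '{"slide":[[0,0.03,0],[0,0.03,0],[0,0.03,0]],"twist":[[0,0,0],[0,0,0],[0,0,0]]}'
```

```text
time_s: 11.35
position: [0.4875, 0.0529, 0.2003]
tcp_rot: [-3.141, -0.002, 2.716]
force: [1.2, -0.7, -0.1]
width: 0.0854
grasp_force: 0.0
time_s: 11.77
position: [0.5134, 0.2406, 0.2002]
tcp_rot: [-3.14, -0.002, 2.717]
force: [2.0, -1.0, 0.1]
width: 0.0854
grasp_force: 0.0
time_s: 12.02
position: [0.5134, 0.2542, 0.2001]
tcp_rot: [-3.139, -0.002, 2.718]
force: [0.4, -0.6, 0.4]
width: 0.0856
grasp_force: 0.0
```

```bash
python3 -m crank '{"slide":[[0.008,-0.002,-0.07],[0.008,-0.002,-0.14],[0.008,-0.002,-0.21],[0.008,-0.002,-0.28],[0.008,-0.002,-0.326]],"twist":[[0,0,0],[0,0,0],[0,0,0],[0,0,0],[0,0,0]]}' 0.9
python3 -m crank '{"slide":[[0,0,0],[0,0,0]],"twist":[[0,0,0],[0,0,0]]}'
python3 -m crank '{"slide":[[0,0,0],[0,0,0],[0,0,0],[0,0,0],[0,0,0]],"twist":[[0,0,0],[0,0,0],[0,0,0],[0,0,0],[0,0,0]]}' 0
python3 -m crank '{"slide":[[0,0,0.06],[0,0,0.13],[0,0,0.2],[0,0,0.27],[0,0,0.326]],"twist":[[0,0,0],[0,0,0],[0,0,0],[0,0,0],[0,0,0]]}'
```

```text
time_s: 12.43
position: [0.5163, 0.2505, 0.0353]
tcp_rot: [-3.138, -0.003, 2.715]
force: [-0.0, 0.2, 0.2]
width: 0.0767
grasp_force: 0.0
time_s: 12.6
position: [0.5173, 0.2513, 0.0379]
tcp_rot: [-3.139, -0.002, 2.715]
force: [0.4, 0.5, 0.3]
width: 0.077
grasp_force: 0.0
time_s: 13.02
position: [0.52, 0.253, 0.0412]
tcp_rot: [3.14, 0.003, 2.716]
force: [-0.2, -1.8, 5.9]
width: 0.0546
grasp_force: 63.0
time_s: 13.43
position: [0.5192, 0.2532, 0.2064]
tcp_rot: [3.139, 0.003, 2.717]
force: [1.4, 0.8, -0.4]
width: 0.054
grasp_force: 63.8
```

```bash
python3 -m crank '{"slide":[[-0.01,-0.065,0.01],[-0.02,-0.14,0.01],[-0.034,-0.22,0.01],[-0.045,-0.3,0.01],[-0.057,-0.375,0.01]],"twist":[[0,0,0],[0,0,0],[0,0,0],[0,0,0],[0,0,0]]}'
python3 -m crank '{"slide":[[0.03,-0.07,0],[0.06,-0.13,0],[0.1,-0.19,0],[0.14,-0.25,0],[0.18,-0.31,0]],"twist":[[0,0,0],[0,0,0],[0,0,0],[0,0,0],[0,0,0]]}'
python3 -m crank '{"slide":[[0.045,-0.07,0],[0.09,-0.14,0],[0.09,-0.156,0],[0.09,-0.156,0]],"twist":[[0,0,0],[0,0,0],[0,0,0],[0,0,0]]}'
```

```text
time_s: 13.85
position: [0.4898, 0.0637, 0.2085]
tcp_rot: [3.141, 0.003, 2.717]
force: [1.1, -0.1, -0.9]
width: 0.0542
grasp_force: 63.9
time_s: 14.27
position: [0.581, -0.0915, 0.2088]
tcp_rot: [3.141, 0.003, 2.716]
force: [1.6, 0.5, -1.0]
width: 0.0544
grasp_force: 64.0
time_s: 14.6
position: [0.6257, -0.1708, 0.2074]
tcp_rot: [-3.141, 0.002, 2.713]
force: [-0.2, 0.2, -1.0]
width: 0.0541
grasp_force: 64.0
```

```bash
python3 -m crank '{"slide":[[0,0.006,-0.07],[0,0.006,-0.14],[0,0.006,-0.21],[0,0.006,-0.27],[0,0.006,-0.31]],"twist":[[0,0,0],[0,0,0],[0,0,0],[0,0,0],[0,0,0]]}'
python3 -m crank '{"slide":[[0,0,0],[0,0,-0.008],[0,0,-0.016],[0,0,-0.016]],"twist":[[0,0,0],[0,0,0],[0,0,0],[0,0,0]]}'
```

```text
time_s: 15.02
position: [0.6234, -0.163, 0.0502]
tcp_rot: [3.141, -0.002, 2.717]
force: [0.1, 0.8, -0.9]
width: 0.0547
grasp_force: 64.0
time_s: 15.35
position: [0.626, -0.1646, 0.0454]
tcp_rot: [3.141, 0.003, 2.717]
force: [0.6, 0.8, -1.2]
width: 0.0544
grasp_force: 64.1
```

```bash
python3 -m crank '{"slide":[[0,0,-0.005],[0,0,-0.005]],"twist":[[0,0,0],[0,0,0]]}'
python3 -m crank '{"slide":[[0,0,0],[0,0,0],[0,0,0],[0,0,0],[0,0,0.03]],"twist":[[0,0,0],[0,0,0],[0,0,0],[0,0,0],[0,0,0]]}' 1
python3 -m crank '{"slide":[[0,0,0.08],[0,0,0.16],[0,0,0.24],[0,0,0.29],[0,0,0.3]],"twist":[[0,0,0],[0,0,0],[0,0,0],[0,0,0],[0,0,0]]}'
python3 -m crank '{"slide":[[-0.045,0.06,0],[-0.09,0.13,0],[-0.13,0.2,0],[-0.17,0.27,0],[-0.2,0.34,0]],"twist":[[0,0,0],[0,0,0],[0,0,0],[0,0,0],[0,0,0]]}'
python3 -m crank '{"slide":[[-0.04,0.07,0],[-0.08,0.14,0],[-0.11,0.21,0],[-0.14,0.28,0],[-0.16,0.35,0]],"twist":[[0,0,0],[0,0,0],[0,0,0],[0,0,0],[0,0,0]]}'
python3 -m crank '{"slide":[[-0.02,0.07,0],[-0.04,0.14,0],[-0.05,0.21,0],[-0.06,0.28,0],[-0.062,0.335,0]],"twist":[[0,0,0],[0,0,0],[0,0,0],[0,0,0],[0,0,0]]}'
python3 - <<'E'
from h import *
for n in("top","scene"):
    c=read_camera(n);W=cloud(c);print(n,*tubs(W,c["image"],box=(.33,.72,-.3,.42)),sep="\n")
print(state()["position"])
E
```

```text
time_s: 15.52
position: [0.6262, -0.1648, 0.0451]
tcp_rot: [3.141, 0.004, 2.717]
force: [-6.7, 2.7, 20.2]
width: 0.0543
grasp_force: 66.2
time_s: 15.93
position: [0.6232, -0.1639, 0.054]
tcp_rot: [-3.141, -0.004, 2.716]
force: [-0.1, 0.7, -0.4]
width: 0.0854
grasp_force: 0.0
time_s: 16.35
position: [0.6273, -0.1654, 0.212]
tcp_rot: [3.141, 0.008, 2.717]
force: [0.4, 0.3, 0.7]
width: 0.0854
grasp_force: 0.0
time_s: 16.77
position: [0.5228, 0.0067, 0.2057]
tcp_rot: [-3.141, -0.001, 2.716]
force: [0.4, 0.3, 0.7]
width: 0.0853
grasp_force: 0.0
time_s: 17.18
position: [0.443, 0.1818, 0.206]
tcp_rot: [-3.141, -0.001, 2.716]
force: [1.3, -0.0, 0.4]
width: 0.0854
grasp_force: 0.0
time_s: 17.6
position: [0.4126, 0.3503, 0.2059]
tcp_rot: [-3.141, -0.001, 2.718]
force: [0.3, -0.2, -0.4]
width: 0.0853
grasp_force: 0.0
top
(np.float64(0.6251), np.float64(-0.1621), 0.0713, 0.0291, np.int32(276))
(np.float64(0.5596), np.float64(-0.1341), 0.0716, 0.029, np.int32(282))
(np.float64(0.5196), np.float64(0.3508), 0.0673, 0.0291, np.int32(206))
scene
(np.float64(0.5597), np.float64(-0.1373), 0.0712, 0.031, np.int32(141))
(np.float64(0.6255), np.float64(-0.1635), 0.071, 0.0298, np.int32(174))
(np.float64(0.5175), np.float64(0.3481), 0.0678, 0.0297, np.int32(265))
[0.4131661  0.35134333 0.20552482]
```

```bash
python3 -m crank '{"slide":[[0.004,-0.002,-0.07],[0.004,-0.002,-0.14],[0.004,-0.002,-0.21],[0.004,-0.002,-0.28],[0.004,-0.002,-0.336]],"twist":[[0,0,0],[0,0,0],[0,0,0],[0,0,0],[0,0,0]]}' 0.9
python3 -m crank '{"slide":[[0,0,0],[0,0,0]],"twist":[[0,0,0],[0,0,0]]}'
python3 -m crank '{"slide":[[0,0,0],[0,0,0],[0,0,0],[0,0,0],[0,0,0]],"twist":[[0,0,0],[0,0,0],[0,0,0],[0,0,0],[0,0,0]]}' 0
python3 -m crank '{"slide":[[0,0,0.06],[0,0,0.13],[0,0,0.2],[0,0,0.27],[0,0,0.336]],"twist":[[0,0,0],[0,0,0],[0,0,0],[0,0,0],[0,0,0]]}'
```

```text
time_s: 18.12
position: [0.4149, 0.3456, 0.0357]
tcp_rot: [-3.14, -0.001, 2.716]
force: [0.8, -0.0, 0.4]
width: 0.0766
grasp_force: 0.0
time_s: 18.28
position: [0.4149, 0.3457, 0.0374]
tcp_rot: [-3.138, -0.002, 2.716]
force: [0.6, 0.1, 0.7]
width: 0.0768
grasp_force: 0.0
time_s: 18.7
position: [0.4175, 0.3477, 0.0408]
tcp_rot: [3.138, 0.002, 2.716]
force: [-1.1, -0.7, 4.1]
width: 0.0545
grasp_force: 62.8
time_s: 19.12
position: [0.4163, 0.3471, 0.2104]
tcp_rot: [3.139, 0.002, 2.717]
force: [1.4, 0.5, -1.2]
width: 0.0546
grasp_force: 63.8
```

```bash
python3 -m crank '{"slide":[[0.01,-0.06,0.005],[0.024,-0.135,0.005],[0.038,-0.21,0.005],[0.052,-0.29,0.005],[0.066,-0.37,0.005]],"twist":[[0,0,0],[0,0,0],[0,0,0],[0,0,0],[0,0,0]]}'
python3 -m crank '{"slide":[[0.014,-0.08,0],[0.028,-0.16,0],[0.042,-0.24,0],[0.056,-0.32,0],[0.07,-0.4,0]],"twist":[[0,0,0],[0,0,0],[0,0,0],[0,0,0],[0,0,0]]}'
python3 -m crank '{"slide":[[0.014,-0.08,0],[0.028,-0.16,0],[0.042,-0.24,0],[0.056,-0.32,0],[0.07,-0.38,0]],"twist":[[0,0,0],[0,0,0],[0,0,0],[0,0,0],[0,0,0]]}'
python3 -m crank '{"slide":[[0,0,0],[0,0,0]],"twist":[[0,0,0],[0,0,0]]}'
```

```text
time_s: 19.53
position: [0.4494, 0.1605, 0.2108]
tcp_rot: [3.14, 0.003, 2.718]
force: [1.5, 0.6, -0.4]
width: 0.0543
grasp_force: 63.9
time_s: 19.95
position: [0.4844, -0.0403, 0.2109]
tcp_rot: [3.141, 0.003, 2.717]
force: [1.1, 0.8, -0.5]
width: 0.0542
grasp_force: 63.9
time_s: 20.37
position: [0.5193, -0.2317, 0.2108]
tcp_rot: [-3.141, 0.003, 2.715]
force: [0.6, 0.4, -0.3]
width: 0.0544
grasp_force: 63.9
time_s: 20.53
position: [0.5192, -0.2299, 0.2101]
tcp_rot: [-3.141, 0.002, 2.714]
force: [0.1, 0.3, -0.4]
width: 0.0543
grasp_force: 64.0
```

```bash
python3 -m crank '{"slide":[[0,0.002,-0.07],[0,0.002,-0.14],[0,0.002,-0.21],[0,0.002,-0.27],[0,0.002,-0.314]],"twist":[[0,0,0],[0,0,0],[0,0,0],[0,0,0],[0,0,0]]}'
python3 -m crank '{"slide":[[0,0,0],[0,0,-0.008],[0,0,-0.016],[0,0,-0.018]],"twist":[[0,0,0],[0,0,0],[0,0,0],[0,0,0]]}'
```

```text
time_s: 20.95
position: [0.5181, -0.2252, 0.0506]
tcp_rot: [3.141, -0.001, 2.718]
force: [0.4, 0.1, -0.6]
width: 0.0545
grasp_force: 64.0
time_s: 21.28
position: [0.5203, -0.2273, 0.0447]
tcp_rot: [-3.142, 0.003, 2.717]
force: [-3.6, 1.8, 15.3]
width: 0.0543
grasp_force: 65.5
```

```bash
python3 -m crank '{"slide":[[0,0,0],[0,0,0],[0,0,0],[0,0,0],[0,0,0.03]],"twist":[[0,0,0],[0,0,0],[0,0,0],[0,0,0],[0,0,0]]}' 1
python3 -m crank '{"slide":[[0,0,0.08],[0,0,0.16],[0,0,0.24],[0,0,0.29],[0,0,0.3]],"twist":[[0,0,0],[0,0,0],[0,0,0],[0,0,0],[0,0,0]]}'
python3 -m crank '{"slide":[[-0.015,0.07,0],[-0.03,0.15,0],[-0.04,0.23,0],[-0.05,0.31,0],[-0.06,0.385,0]],"twist":[[0,0,0],[0,0,0],[0,0,0],[0,0,0],[0,0,0]]}'
python3 -m crank '{"slide":[[0,0.08,0],[0,0.16,0],[0,0.24,0],[0,0.31,0],[0,0.385,0]],"twist":[[0,0,0],[0,0,0],[0,0,0],[0,0,0],[0,0,0]]}'
python3 -m crank '{"slide":[[0.015,0.08,0],[0.03,0.16,0],[0.04,0.24,0],[0.05,0.31,0],[0.055,0.382,0]],"twist":[[0,0,0],[0,0,0],[0,0,0],[0,0,0],[0,0,0]]}'
python3 - <<'E'
from h import *
for n in("top","scene"):
    c=read_camera(n);W=cloud(c);print(n,*tubs(W,c["image"],box=(.33,.72,-.3,.42)),sep="\n")
print(state()["position"])
E
```

```text
time_s: 21.7
position: [0.5175, -0.2263, 0.0561]
tcp_rot: [3.141, -0.004, 2.716]
force: [-0.2, -0.3, -0.3]
width: 0.0853
grasp_force: 0.0
time_s: 22.12
position: [0.5211, -0.2284, 0.2133]
tcp_rot: [-3.141, 0.008, 2.717]
force: [1.2, 0.2, 0.1]
width: 0.085
grasp_force: 0.0
time_s: 22.53
position: [0.488, -0.0327, 0.2075]
tcp_rot: [3.141, -0.0, 2.716]
force: [1.3, -0.4, -0.3]
width: 0.0857
grasp_force: 0.0
time_s: 22.95
position: [0.4884, 0.1597, 0.2076]
tcp_rot: [-3.141, -0.0, 2.717]
force: [1.5, -0.9, -0.0]
width: 0.0855
grasp_force: 0.0
time_s: 23.37
position: [0.5163, 0.3508, 0.2072]
tcp_rot: [-3.141, -0.0, 2.717]
force: [1.2, -0.4, 0.5]
width: 0.0853
grasp_force: 0.0
top
(np.float64(0.625), np.float64(-0.1617), 0.0714, 0.0293, np.int32(275))
(np.float64(0.5589), np.float64(-0.1335), 0.0715, 0.0294, np.int32(282))
(np.float64(0.5165), np.float64(-0.2244), 0.0711, 0.0293, np.int32(294))
scene
(np.float64(0.518), np.float64(-0.2266), 0.0712, 0.03, np.int32(149))
(np.float64(0.5581), np.float64(-0.136), 0.0709, 0.0304, np.int32(143))
(np.float64(0.6259), np.float64(-0.1639), 0.0706, 0.0298, np.int32(176))
[0.51590927 0.35346203 0.20660407]
```

```bash
python3 - <<'E'
from h import *
from scipy.spatial.transform import Rotation as R
s=state();c=read_camera("wrist")
T=np.eye(4);T[:3,:3]=R.from_euler("xyz",s["tcp_rot"]).as_matrix();T[:3,3]=s["position"]
c["camera_from_world"]=np.linalg.inv(T@np.array(c["tool_from_camera"]))
W=cloud(c);print(*tubs(W,c["image"]),sep="\n")
E
```

```text
(np.float64(0.5485), np.float64(0.4844), 0.0669, 0.0378, np.int32(1057))
```

```bash
python3 - <<'E'
from h import *
from scipy.spatial.transform import Rotation as R
s=state();c=read_camera("wrist");save("w1",c["image"],1)
T=np.eye(4);T[:3,:3]=R.from_euler("xyz",s["tcp_rot"]).as_matrix();T[:3,3]=s["position"]
c["camera_from_world"]=np.linalg.inv(T@np.array(c["tool_from_camera"]))
W=cloud(c);print(W[200:400:40,320],W[100,100],W[250,250])
E
```

```text
[[ 5.25095784e-01  3.46414452e-01  6.89122944e-02]
 [ 5.84779613e-01  3.19644090e-01 -7.98300160e-04]
 [ 6.28130897e-01  3.00203603e-01 -2.55942447e-06]
 [ 6.76527338e-01  2.78499402e-01 -1.17494542e-03]
 [ 7.28546334e-01  2.55169581e-01 -3.01720907e-04]] [0.3644657  0.18734496 0.00701817] [0.56201315 0.24921269 0.00732964]
```

View pics/w1.png

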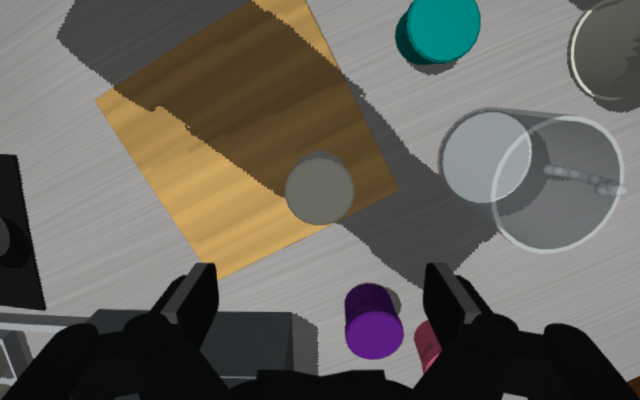

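The wrist view shows the last tub at (320,187), in shade and where it was on the board. The jug and purple tub are well clear.

```bash
python3 -m crank '{"slide":[[0.002,-0.006,-0.07],[0.002,-0.006,-0.14],[0.002,-0.006,-0.21],[0.002,-0.006,-0.28],[0.002,-0.006,-0.338]],"twist":[[0,0,0],[0,0,0],[0,0,0],[0,0,0],[0,0,0]]}' 0.9
python3 -m crank '{"slide":[[0,0,0],[0,0,0]],"twist":[[0,0,0],[0,0,0]]}'
python3 -m crank '{"slide":[[0,0,0],[0,0,0],[0,0,0],[0,0,0],[0,0,0]],"twist":[[0,0,0],[0,0,0],[0,0,0],[0,0,0],[0,0,0]]}' 0
python3 -m crank '{"slide":[[0,0,0.06],[0,0,0.13],[0,0,0.2],[0,0,0.27],[0,0,0.338]],"twist":[[0,0,0],[0,0,0],[0,0,0],[0,0,0],[0,0,0]]}'
```

```text
time_s: 23.98
position: [0.5167, 0.3438, 0.0367]
tcp_rot: [-3.14, -0.001, 2.715]
force: [0.6, 0.3, 0.3]
width: 0.0769
grasp_force: 0.0
time_s: 24.15
position: [0.5165, 0.3442, 0.0382]
tcp_rot: [-3.139, -0.002, 2.715]
force: [0.0, 0.2, 0.6]
width: 0.0769
grasp_force: 0.0
time_s: 24.57
position: [0.5194, 0.3465, 0.0418]
tcp_rot: [3.138, 0.003, 2.716]
force: [0.4, -2.2, 4.1]
width: 0.0542
grasp_force: 63.3
time_s: 24.98
position: [0.5178, 0.346, 0.212]
tcp_rot: [3.139, 0.002, 2.717]
force: [1.5, 0.0, -1.0]
width: 0.0543
grasp_force: 63.7
```

```bash
python3 -m crank '{"slide":[[-0.01,-0.06,0.005],[-0.024,-0.135,0.005],[-0.038,-0.21,0.005],[-0.052,-0.29,0.005],[-0.066,-0.37,0.005]],"twist":[[0,0,0],[0,0,0],[0,0,0],[0,0,0],[0,0,0]]}'
python3 -m crank '{"slide":[[-0.01,-0.08,0],[-0.01,-0.16,0],[-0.01,-0.24,0],[-0.01,-0.32,0],[0.01,-0.4,0]],"twist":[[0,0,0],[0,0,0],[0,0,0],[0,0,0],[0,0,0]]}'
python3 -m crank '{"slide":[[0.035,-0.07,0],[0.07,-0.14,0],[0.105,-0.21,0],[0.14,-0.28,0],[0.165,-0.35,0]],"twist":[[0,0,0],[0,0,0],[0,0,0],[0,0,0],[0,0,0]]}'
python3 -m crank '{"slide":[[0.024,-0.06,0],[0.024,-0.084,0],[0.024,-0.084,0],[0.024,-0.084,0]],"twist":[[0,0,0],[0,0,0],[0,0,0],[0,0,0]]}'
```

```text
time_s: 25.4
position: [0.4844, 0.1596, 0.2123]
tcp_rot: [3.14, 0.003, 2.717]
force: [0.3, -0.7, -1.2]
width: 0.0545
grasp_force: 63.8
time_s: 25.82
position: [0.4885, -0.0409, 0.2125]
tcp_rot: [3.141, 0.003, 2.717]
force: [1.6, 0.4, -0.6]
width: 0.0539
grasp_force: 63.8
time_s: 26.23
position: [0.5734, -0.2164, 0.2125]
tcp_rot: [-3.141, 0.004, 2.716]
force: [1.1, 0.9, -1.2]
width: 0.0547
grasp_force: 63.9
time_s: 26.57
position: [0.5837, -0.2563, 0.2114]
tcp_rot: [3.141, 0.001, 2.715]
force: [-0.8, -0.3, -1.4]
width: 0.0543
grasp_force: 63.9
```

```bash
python3 -m crank '{"slide":[[0.001,0,-0.07],[0.001,0,-0.14],[0.001,0,-0.21],[0.001,0,-0.27],[0.001,0,-0.314]],"twist":[[0,0,0],[0,0,0],[0,0,0],[0,0,0],[0,0,0]]}'
python3 -m crank '{"slide":[[0,0,0],[0,0,-0.008],[0,0,-0.016],[0,0,-0.018]],"twist":[[0,0,0],[0,0,0],[0,0,0],[0,0,0]]}'
python3 -m crank '{"slide":[[0,0,-0.002],[0,0,-0.002]],"twist":[[0,0,0],[0,0,0]]}'
```

```text
time_s: 26.98
position: [0.5832, -0.2536, 0.0518]
tcp_rot: [3.141, -0.002, 2.718]
force: [-0.1, 0.4, -1.3]
width: 0.0543
grasp_force: 63.9
time_s: 27.32
position: [0.5854, -0.2561, 0.0459]
tcp_rot: [-3.141, 0.003, 2.717]
force: [-0.0, 0.4, -0.1]
width: 0.0545
grasp_force: 63.9
time_s: 27.48
position: [0.5855, -0.2562, 0.0458]
tcp_rot: [3.141, 0.003, 2.717]
force: [-2.3, 2.9, 9.0]
width: 0.0542
grasp_force: 64.8
```

Now I'll release, rise, back off toward the handle and look.

```bash
python3 -m crank '{"slide":[[0,0,0],[0,0,0],[0,0,0],[0,0,0],[0,0,0.03]],"twist":[[0,0,0],[0,0,0],[0,0,0],[0,0,0],[0,0,0]]}' 1
python3 -m crank '{"slide":[[0,0,0.08],[0,0,0.16],[0,0,0.24],[0,0,0.29],[0,0,0.3]],"twist":[[0,0,0],[0,0,0],[0,0,0],[0,0,0],[0,0,0]]}'
python3 -m crank '{"slide":[[-0.07,-0.07,0],[-0.14,-0.14,0],[-0.21,-0.2,0],[-0.28,-0.27,0],[-0.34,-0.32,0]],"twist":[[0,0,0],[0,0,0],[0,0,0],[0,0,0],[0,0,0]]}'
python3 - <<'E'
from h import *
for n in("top","scene"):
    c=read_camera(n);W=cloud(c);print(n,*tubs(W,c["image"],box=(.33,.72,-.3,.42)),sep="\n")
    if n=="top":
        save("t2",c["image"][100:320,180:500],2.4)
        Z=W[...,2];m=(Z>.03)&(Z<.055)&(abs(W[...,0]-.48)<.07)&(abs(W[...,1]+.395)<.07)&(c["image"].max(-1)<70)
        p=W[m];print("handle",m.sum(),cv2.minAreaRect(p[:,:2].astype(np.float32)),np.median(Z[m]))
print(state()["position"])
E
```

```text
time_s: 27.9
position: [0.5828, -0.2552, 0.0561]
tcp_rot: [3.141, -0.004, 2.716]
force: [-0.3, 0.1, -0.0]
width: 0.0853
grasp_force: 0.0
time_s: 28.32
position: [0.5866, -0.2573, 0.2141]
tcp_rot: [-3.141, 0.008, 2.717]
force: [-0.8, -0.6, 0.5]
width: 0.0854
grasp_force: 0.0
time_s: 28.73
position: [0.4317, -0.4003, 0.2078]
tcp_rot: [3.142, -0.0, 2.717]
force: [1.3, -0.3, 0.2]
width: 0.0853
grasp_force: 0.0
top
(np.float64(0.6248), np.float64(-0.1621), 0.071, 0.0292, np.int32(274))
(np.float64(0.5852), np.float64(-0.2545), 0.0711, 0.0294, np.int32(278))
(np.float64(0.5593), np.float64(-0.1339), 0.0715, 0.0288, np.int32(282))
(np.float64(0.5235), np.float64(-0.2197), 0.0708, 0.0251, np.int32(115))
handle 156 ((0.4842049479484558, -0.39339134097099304), (0.015012305229902267, 0.09292729198932648), 66.5118179321289) 0.04974393847952863
scene
(np.float64(0.5855), np.float64(-0.254), 0.0711, 0.0295, np.int32(146))
(np.float64(0.5204), np.float64(-0.2216), 0.0711, 0.0288, np.int32(90))
(np.float64(0.5598), np.float64(-0.134), 0.0711, 0.0302, np.int32(141))
(np.float64(0.6249), np.float64(-0.1643), 0.0708, 0.0294, np.int32(171))
[ 0.42902638 -0.40301972  0.20778029]
```

View pics/t2.png

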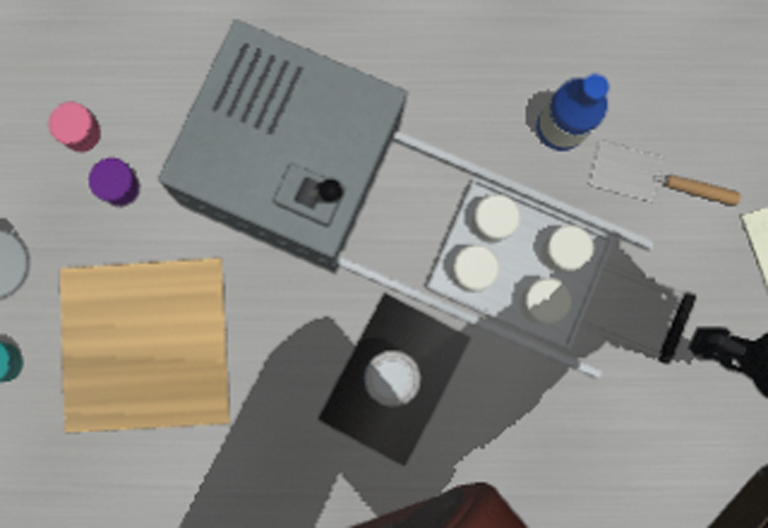

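The top view shows all four tubs standing on the tray at (495,216), (571,247), (476,268) and (549,300) with clear gaps. The can is centred on the mat at (392,378), and the handle at (678,328) is free. Next I'll pinch the handle.

```bash
python3 -m crank '{"slide":[[0.07,0.012,0],[0.11,0.018,0],[0.11,0.018,-0.08],[0.11,0.018,-0.16],[0.11,0.018,-0.24]],"twist":[[0,0,0],[0,0,0],[0,0,0],[0,0,0],[0,0,0]]}' 0.7
python3 -m crank '{"slide":[[0,0,-0.06],[0,0,-0.12],[0,0,-0.12],[0,0,-0.12]],"twist":[[0,0,0],[0,0,0],[0,0,0],[0,0,0]]}'
python3 -m crank '{"slide":[[0,0,0],[0,0,0],[0,0,0],[0,0,0],[0,0,0]],"twist":[[0,0,0],[0,0,0],[0,0,0],[0,0,0],[0,0,0]]}' 0
python3 -m crank '{"slide":[[0,0,0],[0,0,0],[0,0,0]],"twist":[[0,0,0],[0,0,0],[0,0,0]]}'
```

```text
time_s: 29.25
position: [0.4891, -0.3899, 0.0868]
tcp_rot: [-3.141, 0.001, 2.717]
force: [0.1, -0.5, 0.0]
width: 0.0601
grasp_force: 0.0
time_s: 29.58
position: [0.4874, -0.389, 0.027]
tcp_rot: [3.14, -0.004, 2.717]
force: [0.3, -0.3, 0.3]
width: 0.0596
grasp_force: 0.0
time_s: 30.0
position: [0.4893, -0.3917, 0.0305]
tcp_rot: [-3.14, 0.003, 2.717]
force: [-1.0, -1.8, 9.3]
width: 0.0128
grasp_force: 59.8
time_s: 30.25
position: [0.4894, -0.3917, 0.0305]
tcp_rot: [-3.14, 0.004, 2.717]
force: [-0.7, -1.1, 8.2]
width: 0.0127
grasp_force: 59.8
```

```bash
python3 -m crank '{"slide":[[0.006,0.013,0],[0.016,0.036,0],[0.028,0.063,0],[0.04,0.09,0],[0.053,0.12,0]],"twist":[[0,0,0],[0,0,0],[0,0,0],[0,0,0],[0,0,0]]}'
python3 -m crank '{"slide":[[0.013,0.03,0],[0.027,0.06,0],[0.04,0.09,0],[0.053,0.12,0],[0.066,0.15,0]],"twist":[[0,0,0],[0,0,0],[0,0,0],[0,0,0],[0,0,0]]}'
python3 -m crank '{"slide":[[0.013,0.03,0],[0.027,0.06,0],[0.04,0.09,0],[0.053,0.12,0],[0.066,0.15,0]],"twist":[[0,0,0],[0,0,0],[0,0,0],[0,0,0],[0,0,0]]}'
python3 -m crank '{"slide":[[0.012,0.027,0],[0.024,0.054,0],[0.035,0.08,0],[0.045,0.1,0],[0.053,0.12,0]],"twist":[[0,0,0],[0,0,0],[0,0,0],[0,0,0],[0,0,0]]}'
```

```text
time_s: 30.67
position: [0.5159, -0.3317, 0.0305]
tcp_rot: [-3.139, 0.004, 2.716]
force: [-0.8, -3.3, 8.6]
width: 0.0124
grasp_force: 59.8
time_s: 31.08
position: [0.5493, -0.2561, 0.0305]
tcp_rot: [-3.14, 0.004, 2.716]
force: [-0.9, -3.6, 8.3]
width: 0.013
grasp_force: 59.8
time_s: 31.5
position: [0.5826, -0.181, 0.0305]
tcp_rot: [-3.14, 0.004, 2.717]
force: [0.6, -3.2, 7.4]
width: 0.0131
grasp_force: 59.7
time_s: 31.92
position: [0.6092, -0.1207, 0.0305]
tcp_rot: [-3.141, 0.004, 2.717]
force: [0.8, -3.6, 7.2]
width: 0.013
grasp_force: 59.7
```

```bash
python3 -m crank '{"slide":[[0.007,0.016,0],[0.014,0.032,0],[0.02,0.046,0],[0.025,0.057,0],[0.025,0.057,0]],"twist":[[0,0,0],[0,0,0],[0,0,0],[0,0,0],[0,0,0]]}'
python3 -m crank '{"slide":[[0.002,0.005,0],[0.004,0.009,0],[0.004,0.009,0]],"twist":[[0,0,0],[0,0,0],[0,0,0]]}'
```

```text
time_s: 32.33
position: [0.6222, -0.0913, 0.0305]
tcp_rot: [3.14, 0.005, 2.718]
force: [3.1, 1.9, 8.0]
width: 0.013
grasp_force: 59.7
time_s: 32.58
position: [0.6231, -0.0893, 0.0305]
tcp_rot: [-3.139, 0.004, 2.716]
force: [-2.9, -8.0, 8.9]
width: 0.0124
grasp_force: 60.1
```

```bash
python3 -m crank '{"slide":[[0.002,0.005,0],[0.002,0.005,0],[0.002,0.005,0]],"twist":[[0,0,0],[0,0,0],[0,0,0]]}'
python3 -m crank '{"slide":[[0.001,0.003,0],[0.001,0.003,0],[0.001,0.003,0]],"twist":[[0,0,0],[0,0,0],[0,0,0]]}'
```

```text
time_s: 32.83
position: [0.6231, -0.0893, 0.0305]
tcp_rot: [-3.135, 0.004, 2.714]
force: [-6.6, -17.7, 10.8]
width: 0.0126
grasp_force: 60.6
time_s: 33.08
position: [0.6231, -0.0892, 0.0305]
tcp_rot: [-3.132, 0.004, 2.713]
force: [-9.7, -24.3, 11.4]
width: 0.0128
grasp_force: 60.8
```

The force rose while the handle stayed put, so the tray is against its end stop. I'll relax, release, rise, and move in front of the lever.

```bash
python3 -m crank '{"slide":[[-0.003,-0.006,0],[-0.003,-0.006,0]],"twist":[[0,0,0],[0,0,0]]}'
python3 -m crank '{"slide":[[0,0,0],[0,0,0],[0,0,0],[0,0,0]],"twist":[[0,0,0],[0,0,0],[0,0,0],[0,0,0]]}' 0.5
python3 -m crank '{"slide":[[0,0,0.06],[0,0,0.13],[0,0,0.2],[0,0,0.27],[0,0,0.34]],"twist":[[0,0,0],[0,0,0],[0,0,0],[0,0,0],[0,0,0]]}'
python3 -m crank '{"slide":[[0,0,0.07],[-0.03,0.04,0.1],[-0.077,0.108,0.1],[-0.077,0.108,0.1],[-0.077,0.108,0.1]],"twist":[[0,0,0],[0,0,0],[0,0,0],[0,0,0],[0,0,0]]}' 0
python3 - <<'E'
from h import *
c=read_camera("scene");save("s3",c["image"][120:320,220:460],3)
W=cloud(c);Z=W[...,2];I=c["image"]
v,u=np.mgrid[0:400,0:640]
d=np.array([.405,.914]);rel=W[...,:2]-[.6594,-.0011];X=rel@d;Y=rel@[-.914,.405]
m=(Z>.19)&(X>-.01)&(X<.12)&(abs(Y-.055)<.03);print(m.sum(),[(np.round(X[m&(Z>a)&(Z<a+.02)].mean(),4),np.round(Y[m&(Z>a)&(Z<a+.02)].mean(),4)) for a in(.19,.21,.23,.25,.27)],np.nanmax(Z[m]))
p=np.array(state()["position"]);print(p,(p[:2]-[.6594,-.0011])@d,(p[:2]-[.6594,-.0011])@[-.914,.405])
E
```

```text
time_s: 33.25
position: [0.6231, -0.0893, 0.0305]
tcp_rot: [-3.139, 0.005, 2.715]
force: [-1.3, -10.3, 6.5]
width: 0.0127
grasp_force: 60.4
time_s: 33.58
position: [0.6218, -0.086, 0.0285]
tcp_rot: [3.141, -0.0, 2.717]
force: [0.5, -0.8, -0.3]
width: 0.0432
grasp_force: 0.0
time_s: 34.0
position: [0.6214, -0.0859, 0.2]
tcp_rot: [3.141, -0.0, 2.717]
force: [2.9, -0.6, -0.1]
width: 0.043
grasp_force: 0.0
time_s: 34.42
position: [0.5823, -0.0307, 0.2488]
tcp_rot: [3.141, -0.0, 2.719]
force: [1.3, 0.3, 0.0]
width: -0.0002
grasp_force: 0.0
1918 [(np.float64(0.0597), np.float64(0.0556)), (np.float64(0.0461), np.float64(0.0551)), (np.float64(0.0392), np.float64(0.0552)), (np.float64(0.0345), np.float64(0.0552)), (np.float64(0.0301), np.float64(0.0552))] 0.7213442009371143
[ 0.58315307 -0.03167423  0.24851295] -0.0588248506824068 0.0573071336176819
```

View pics/s3.png

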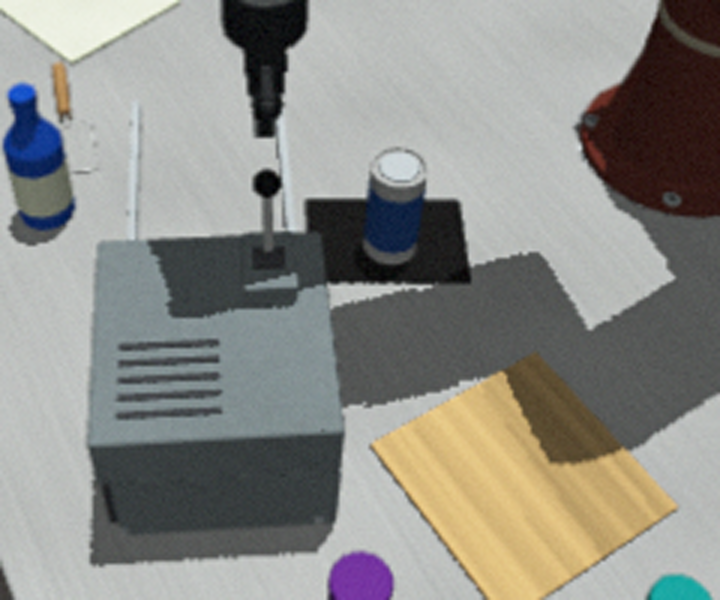

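The scene view shows the tray gone under the hood. The lever tip at (267,183) leans toward the gripper at (265,130), which is lined up with it.

```bash
python3 -m crank '{"slide":[[0.012,0.027,0],[0.024,0.055,0],[0.036,0.082,0],[0.045,0.1,0],[0.053,0.119,0]],"twist":[[0,0,0],[0,0,0],[0,0,0],[0,0,0],[0,0,0]]}'
python3 -m crank '{"slide":[[0.008,0.018,0],[0.016,0.037,0],[0.024,0.055,0],[0.032,0.073,0],[0.032,0.073,0]],"twist":[[0,0,0],[0,0,0],[0,0,0],[0,0,0],[0,0,0]]}'
python3 -m crank '{"slide":[[0.004,0.009,0],[0.008,0.018,0],[0.012,0.027,0],[0.012,0.027,0]],"twist":[[0,0,0],[0,0,0],[0,0,0],[0,0,0]]}'
python3 - <<'E'
from h import *
p=np.array(state()["position"]);print((p[:2]-[.6594,-.0011])@[.405,.914])
E
```

```text
time_s: 34.88
position: [0.6105, 0.0278, 0.2479]
tcp_rot: [-3.141, -0.0, 2.717]
force: [-1.3, -1.8, 1.4]
width: 0.0002
grasp_force: 0.9
time_s: 35.3
position: [0.6264, 0.0655, 0.248]
tcp_rot: [3.141, -0.0, 2.718]
force: [-0.3, 0.1, -0.3]
width: -0.0
grasp_force: 0.0
time_s: 35.63
position: [0.632, 0.0778, 0.2482]
tcp_rot: [3.141, -0.0, 2.717]
force: [0.4, 0.5, -0.7]
width: -0.0002
grasp_force: 0.0
0.06102230394121258
```

```bash
python3 -m crank '{"slide":[[0.003,0.007,0],[0.006,0.014,0],[0.006,0.014,0]],"twist":[[0,0,0],[0,0,0],[0,0,0]]}'
python3 -m crank '{"slide":[[0.002,0.005,0],[0.004,0.009,0],[0.004,0.009,0]],"twist":[[0,0,0],[0,0,0],[0,0,0]]}'
python3 - <<'E'
from h import *
c=read_camera("scene");save("s4",c["image"][150:300,280:440],4)
E
```

```text
time_s: 35.88
position: [0.6344, 0.083, 0.2483]
tcp_rot: [-3.138, 0.0, 2.716]
force: [-2.2, -5.8, 0.9]
width: -0.0001
grasp_force: 3.5
time_s: 36.13
position: [0.6347, 0.0837, 0.2482]
tcp_rot: [-3.131, -0.0, 2.713]
force: [-10.8, -22.7, 4.8]
width: -0.0001
grasp_force: 12.9
```

View pics/s4.png

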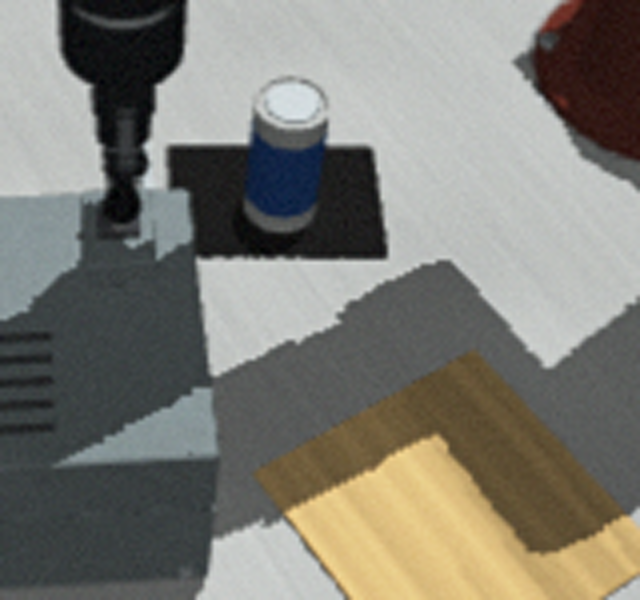

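The lever is hard against its stop: the force reached 25 N with no further travel. I'll back off and check.

```bash
python3 -m crank '{"slide":[[-0.012,-0.027,0],[-0.04,-0.09,0],[-0.07,-0.16,0],[-0.1,-0.23,0],[-0.12,-0.27,0]],"twist":[[0,0,0],[0,0,0],[0,0,0],[0,0,0],[0,0,0]]}'
python3 -m crank '{"slide":[[-0.05,-0.05,0.02],[-0.1,-0.1,0.04],[-0.16,-0.16,0.06],[-0.22,-0.22,0.06],[-0.27,-0.27,0.06]],"twist":[[0,0,0],[0,0,0],[0,0,0],[0,0,0],[0,0,0]]}'
python3 -m crank '{"slide":[[-0.05,-0.06,0],[-0.1,-0.12,0],[-0.12,-0.18,0],[-0.12,-0.24,0],[-0.12,-0.24,0]],"twist":[[0,0,0],[0,0,0],[0,0,0],[0,0,0],[0,0,0]]}'
python3 - <<'E'
from h import *
c=read_camera("top");save("t5",c["image"][60:320,100:500],2)
W=cloud(c);Z=W[...,2];d=np.array([.405,.914]);rel=W[...,:2]-[.6594,-.0011];X=rel@d;Y=rel@[-.914,.405]
m=(Z>.24)&(X>-.05)&(X<.15)&(abs(Y-.055)<.03);print("lever",m.sum(),X[m].mean(),Y[m].mean(),Z[m].max())
m=(Z>.03)&(Z<.06)&(X>-.13)&(X<-.03)&(abs(Y)<.06)&(c["image"].max(-1)<70);print("handle",m.sum(),X[m].min(),X[m].max(),X[m].mean(),Y[m].mean())
c=read_camera("scene");W=cloud(c);m=(W[...,2]>.12)&(W[...,2]<.14)&(abs(W[...,0]-.419)<.06)&(abs(W[...,1]+.03)<.06);print("can",m.sum(),np.median(W[m],0))
E
```

```text
time_s: 36.6
position: [0.5757, -0.0489, 0.2485]
tcp_rot: [-3.141, 0.001, 2.715]
force: [1.8, -0.5, -0.4]
width: 0.0001
grasp_force: 0.0
time_s: 37.02
position: [0.4407, -0.1825, 0.2792]
tcp_rot: [-3.141, 0.002, 2.717]
force: [0.2, -0.0, -0.3]
width: -0.0002
grasp_force: 0.0
time_s: 37.43
position: [0.3814, -0.306, 0.2786]
tcp_rot: [-3.14, 0.002, 2.712]
force: [-0.7, 1.3, -0.8]
width: -0.0003
grasp_force: 0.0
lever 91 0.0904204598388867 0.056541947542124986 0.27673032873588943
handle 120 -0.09943229045123758 -0.08567208457221592 -0.0931424750571483 -5.829170507886487e-05
can 259 [ 0.42199058 -0.0217591   0.13194919]
```

View pics/t5.png

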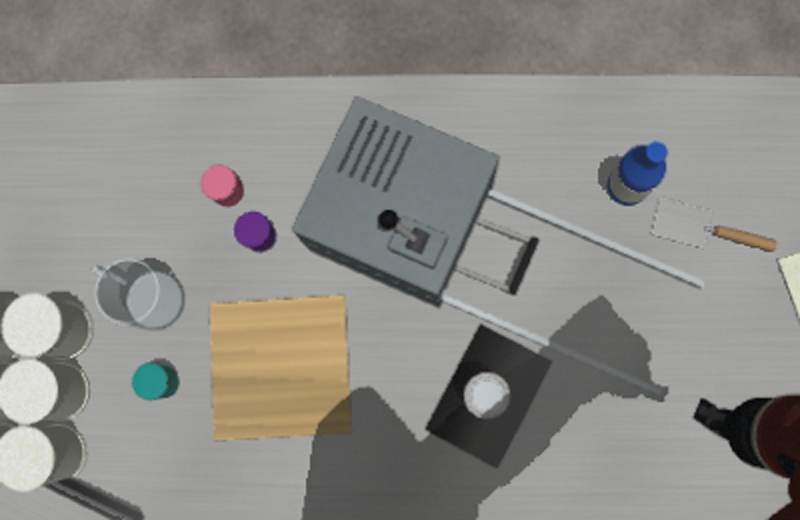

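The lever is over (tip at x ≈ 90 mm in the dryer frame). The handle is 93 mm in front of the hood, so the tray is home. The can and bystanders are in place. I'll take one look under the hood with the wrist camera to check the tubs.

```bash
python3 -m crank '{"slide":[[0.06,0.02,-0.03],[0.12,0.04,-0.06],[0.18,0.06,-0.09],[0.24,0.08,-0.12],[0.3,0.1,-0.15]],"twist":[[0.017,-0.008,0],[0.034,-0.015,0],[0.05,-0.022,0],[0.067,-0.03,0],[0.083,-0.037,0]]}'
python3 -m crank '{"slide":[[0.03,0.012,-0.02],[0.03,0.012,-0.04],[0.03,0.012,-0.06],[0.03,0.012,-0.06],[0.03,0.012,-0.06]],"twist":[[0.017,-0.008,0],[0.034,-0.015,0],[0.05,-0.022,0],[0.067,-0.03,0],[0.067,-0.03,0]]}'
python3 - <<'E'
from h import *
from scipy.spatial.transform import Rotation as R
s=state();c=read_camera("wrist");save("w2",c["image"],1)
T=np.eye(4);T[:3,:3]=R.from_euler("xyz",s["tcp_rot"]).as_matrix();T[:3,3]=s["position"]
c["camera_from_world"]=np.linalg.inv(T@np.array(c["tool_from_camera"]))
W=cloud(c);Z=W[...,2];rel=W[...,:2]-[.6594,-.0011];X=rel@[.405,.914];Y=rel@[-.914,.405]
m=(Z>.03)&(Z<.08)&(X>.01)&(X<.22)&(abs(Y)<.078)
q,e=np.histogramdd(np.c_[X[m],Y[m]],bins=[np.arange(.02,.22,.015),np.arange(-.08,.081,.01)]);print(q[0].astype(int))if 0 else print(q.astype(int))
E
```

```text
time_s: 37.95
position: [0.5338, -0.2502, 0.2038]
tcp_rot: [2.565, -0.001, 2.718]
force: [0.6, -0.1, 0.7]
width: 0.0002
grasp_force: 0.0
time_s: 38.37
position: [0.5449, -0.2441, 0.1668]
tcp_rot: [2.097, -0.016, 2.718]
force: [0.2, 1.0, -2.9]
width: 0.0002
grasp_force: 0.0
[[  0   0   0   0   0   0   0   0   0   0   0   0   0   0   0   0]
 [  0   0   1 134 204 140   2   0   0   0  67 222 212  26   0   0]
 [  0   5 141  71  30 117 263  19   0 126 164  36  48 233 113   0]
 [  0   8  26  23  28  25  29  77   0  42  28  25  31  31  55   0]
 [  0   0   4   7   2   0   7   4   0   1   6   5   1   6   4   0]
 [  0   0   0   0   0   0   0   0   0   0   0   0   0   0   0   0]
 [  0   0   0   0   0   0   0   0   0   0   0   0   0   0   0   0]
 [  0   0   0   0   0   0   0   0   0   0   0   0   0   0   0   0]
 [  0   0   0   0   0   4  24   0   0   0   0   0   0   0   0   0]
 [  0   0   0   0   0   0  45  13   0   0   0   0   0   0   0   0]
 [  0   0   0   0   0   0   0   6   0   0   0   0   0   0   0   0]
 [  0   0   0   0   0   0   0   0   0   0   0   0   0   0   0   0]
 [  0   0   0   0   0   0   0   0   0   0   0   0   0   0   0   0]]
```

View pics/w2.png

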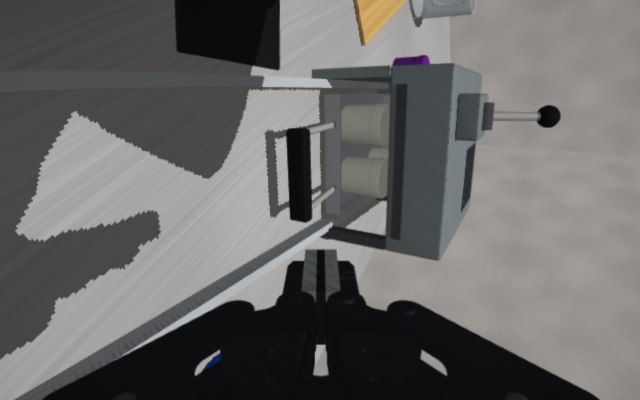

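The wrist view shows the two front tubs upright on the tray at (362,125) and (362,177), with a gap of about 13 mm. One rear tub shows through the gap where it should be, and the other rear tub is hidden from this view. I'm handing in.

```bash
python3 -c "
from bench import *
print(hand_in())"
```

```text
the job is handed in; nothing more can be done
None
```

The job is handed in at about 38 s of the 210 s: the one can is on the mat, all four tubs are in the tray, the tray is fully home and the lever was then thrown right over; one rear tub was hidden under the hood in the final check.

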